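# Cap the unused antenna port and hold it on its seal

### The arm

A 6-joint arm with a two-finger parallel gripper is mounted at the origin on the work surface. World frame = base frame: x ahead of the robot, y to its left, z up, the work surface at z = 0. Lengths are in m, angles in rad, forces in N, time in s.
With the tool pointing down it reaches from about 0.3 to 0.85 m from the base axis. Payload 5.4 kg.
Tool frame: the origin (TCP) lies at the very end of the fingers, on their centre line; the grasp point (between the pads) lies 19 mm behind it; z points along the fingers, y is the line along which they close (so a half turn about z gives the same grasp; the last joint's range is limited). The gripper opens to 85 mm and grips with 20 to 120 N. Pads are 22 mm wide; open, the fingers measure 114 mm over their backs; the gripper's body (76 mm by 85 mm) begins 54 mm behind the grasp point. The pads swing forward as they close: fully open they stand 13 mm farther back than shut.
Start: joints at [-0.21, 0.158, 1.597, -0, 1.386, -0.21], TCP at [0.575, -0, 0.231] pointing down, gripper open.
Joint ranges: [-2.91, 2.91], [-0.94, 2.29], [0.18, 2.7], [-1.29, 4.43], [0.17, 2.64], [-3, 3]. Speed limits (rad/s): [2.57, 2.57, 3.14, 3.14, 3.14, 3.14].

### API

Orientations are given as a 3x3 rotation matrix whose columns are the frame's x, y, z axes.
In Python, from bench import robot, capture, regions_of, mark_of gives the robot as it stands.
- The arm moves only by the shell command python3 -m jog 'ROWS' [OPENING] [FORCE]. ROWS is JSON, a list of rows, each a list of 4 numbers: the shift along the tool's x, y, z in cm, then the turn about the tool's z in rad. In form: [[dx, dy, dz, roll], ...]. A call has exactly 8 rows; each row is the pose to reach, as a shift and turn from the pose commanded when the call began, along the tool's axes at that moment; what a row does not reach only later rows make up. A row lasts 1/10 s, in which the tool goes at most 50 mm and 8.59 degrees, less where a joint would pass 70% of its speed; a pose out of reach is approached as far as the arm can. A call with a gripper value outside its range is refused whole. OPENING is the closure, from 0 (fully open) to 1 (shut), set as the call begins (- or left out, the last holds). The fingers move at their own pace and stop on an object; FORCE is the grip in N (left out, the last holds). Time passes only in rows, so rows that repeat a pose let the fingers close, or fill a call up. It gives the time, the measured TCP pose, the force, the opening and the grip force at its end, in the units of the state.
- robot.get_obs(): the state, without advancing time (a new reading comes with each control period).
- capture(name): name is "scene" or "side" or "wrist"; returns a dict with "pixels" (480x640x3 uint8, blue, green, red), "z_map" (480x640 float32, m along the optical axis (not along the pixel's ray), 0 where there is no reading), "fx", "fy", "cx", "cy" (pixels), "dist" ([k1, k2, p1, p2, k3] as OpenCV has them; the pictures are not rectified), "origin" and "attitude" of the camera in the world. Camera axes: x right, y up, looking along -z (the intrinsics and any distortion apply to the point x, -y, -z); pixel columns grow to the right and rows downward; lengths in m; the calibration is good to about 2 mm. A picture is of the moment at which its call begins.
- robot.hand_in(): hands the job in; it is judged then, once.
Trained networks look in the newest picture that a camera, given by its name, has taken for a name from the list of things; names that differ only in an ending like _2 or _b are one class to them, and where a whole thing is asked for, a point or a joint stands for the part that bears it (a point fixed in the world has none). Each returns a list of dicts, best first, with "p" (0 to 1); they miss things now and then, are a little off and sometimes report something else, mostly with a low value. They report only what shows in the picture. A call takes as long as a camera call.
- regions_of(camera, thing): "pixels" (480x640 bool, what is visible of it) and "bbox" ([left, top, right, bottom] in pixels, round what is visible of it).
- mark_of(camera, thing): "location" ([column, row] in pixels: a listed point, or the origin of a listed thing).
The state is a dict: "time": time; "joint_pos": joint angles; "joint_vel": joint speeds; "tau": joint torques, N m; "ee_pos": TCP position; "orientation": TCP orientation; "contact_force": force on the tool from outside, world axes, zero at the start; "torque": the same for the moment, N m; "grip_width": finger opening in m; "finger_force": force on a finger pad.
Only numpy, scipy, OpenCV 4.12 (cv2) and the standard library are available. Lean on these libraries where they do the work, as an engineer would, in place of code of your own. Each camera call takes 0.05 s, during which the arm holds its last target. There are 200 camera calls.

### The job

One port of the antenna combiner is still bare. Take the large red weather cap out of the parts tray and press it straight down onto that port until it clicks, then keep pressing firmly past the click so that the cap is hard down on its gasket. Finish like that, with the gripper still pressing the cap home, and leave the other things lying where they are.

Things in the scene. Friction and masses are not known exactly. Their poses are not given: they have to be found in the camera images.
- cap: The loose red weather cap, mouth down in the parts tray: a ribbed round plastic cap 36 mm in diameter and 36 mm tall, 45 g. Origin: centre of its underside (the mouth), z up along its axis; alike all round. The mouth is 24 mm wide at a rounded snap bead 3.5 mm above the underside; above the bead the bore is 30 mm wide and 22.5 mm deep; the top 13.5 mm are solid.
- cap_grip (a point): A good place to grip the red cap: on its axis, 26 mm above its underside, 10 mm below its top. The cap may be taken from any side, and pushed down by the grip or on its flat top.
- small_cap: A bystander: a loose blue cap, 24 mm in diameter and 22 mm tall, also in the tray, about 100 mm from the red one. It fits no port here. Origin: centre of its underside.
- tray: Grey parts tray, fixed, 170 mm (its x) by 220 mm (its y), walls 3 mm thick and 12 mm high, floor 3 mm thick. Origin: centre of its underside. The two caps stand on its floor about 50 mm either side of its centre along its y, in either order.
- combiner: Antenna combiner, fixed: an aluminium block 62 mm (its x) by 220 mm (its y), top face 90 mm above the bench, standing ports up in a black cradle. Origin: centre of its underside, on the bench. Three ports stand on the top in a row along its y, at -62, 0 and +62 mm: two already wear fixed red caps (36 mm in diameter, tops 133 mm above the bench); the third, any of the three, is bare.
- port: The bare port: a brass stud pointing straight up. Origin: on the stud's axis, on the combiner's top face, 90 mm above the bench; z up. On a 42 mm square flange 3 mm thick, the stud is 22 mm in diameter, its top 26 mm above this origin, the last 4 mm tapering to 15 mm. Four sprung balls stand 2.5 mm out of its side, 14 mm above this origin. Round its foot: a black gasket 34 mm wide, top at 8 mm.
- port_click (a point): On the bare port's axis, 10 mm above port. A cap pushed down has its mouth over the stud's top when its underside is 26 mm above port; the balls resist from 14 mm, the push rises to about 10 N, and at about 10 mm, here, it clicks over and the push falls away. It meets the gasket at 8 mm and is hard down at 5 to 6.5 mm. Let go, it would rise to 7 mm and stay clicked.
- gasket (a joint): How far the rubber gasket of the bare port is squeezed, in m: 0 free, under 0.0011 with a clicked cap that nobody presses, 0.003 at its stop. It resists with 5 N per mm: a push of 10 to 20 N on the clicked cap squeezes it 2 to 3 mm.
- meter: A bystander: yellow handheld meter, loose, 85 by 170 by 34 mm, lying beyond the work. Origin: centre of its underside.
- wrench: A bystander: a loose steel wrench, 160 mm long, 38 mm wide, 8 mm thick, lying on the bench between the tray and the combiner, pointing away from the robot. Origin: on the bench under its middle.

How it is judged:
On the way, in this order (a step that is already met when the one before it is completed fails the run):
1. the red cap is lifted out of the tray in the gripper (height (world z) of cap above 0.05 m and contact force between the fingers and cap above 1 N), for 0.2 s.
2. the cap has clicked over the catches of the bare port (z of cap in the frame of port below 0.009 m and horizontal distance between cap and port below 0.003 m), for 0.05 s.
At the end, for the whole second after the job is handed in: The red cap is clicked onto the bare port, centred within 2.5 mm, upright within 0.08 rad and still, its underside under 7 mm above the combiner's top face; the gripper still bears on it with over 2 N and keeps the gasket squeezed over 1.5 mm (unpressed: under 1.1 mm) (value of joint gasket above 0.0015 m and z of cap in the frame of port below 0.007 m and horizontal distance between cap and port below 0.0025 m and angle between cap's own z axis and vertical below 0.08 rad and contact force between the fingers and cap above 2 N and linear speed of cap below 0.01 m/s); the arm keeps its last pose, push and grip.
It fails at once if the blue cap, the meter or the wrench is moved by more than 30 mm (distance of any of small_cap, meter, wrench from where it was at the start of the episode above 0.03 m).
It also fails if it takes over 40 s, if anything falls off the work surface, if the arm or the gripper's body presses on something with over 40 N, if the wrist force passes 120 N, or if a joint passes its speed limit or range.

## Working session

There is one attempt and no reset: what is moved stays moved. The work goes in short steps, Python scripts to look and compute and a shell command to move; the robot and the scene stay as the last step left them, time stands still between calls to the robot, and variables do not carry over. Pictures are saved under pics/ and viewed, at most 10 in all, crops included, and the job is handed in when it is done.

```bash
mkdir -p pics; cat > h.py <<'E'
import numpy as np, cv2
from bench import robot, capture, regions_of, mark_of
def K(c): return np.array([[c["fx"],0,c["cx"]],[0,c["fy"],c["cy"]],[0,0,1.]])
def ray(c,uv):
    p=cv2.undistortPoints(np.array(uv,float).reshape(-1,1,2),K(c),np.array(c["dist"],float)).reshape(-1,2)
    return np.c_[p[:,0],-p[:,1],-np.ones(len(p))]@np.array(c["attitude"]).T
def atz(c,uv,z):
    d=ray(c,uv);o=np.array(c["origin"]);return o+d*((z-o[2])/d[:,2])[:,None]
def cloud(c,mask):
    v,u=np.nonzero(mask&(c["z_map"]>0));return np.array(c["origin"])+ray(c,np.c_[u,v])*c["z_map"][v,u][:,None]
def totool(p):
    s=robot.get_obs();return np.array(s["orientation"]).T@(np.array(p)-np.array(s["ee_pos"]))*100
E
python3 - <<'E'
from h import *
s=robot.get_obs();print(s["ee_pos"],np.round(s["orientation"],3).tolist(),s["grip_width"])
ims=[]
for n in("scene","wrist"):
    c=capture(n);im=c["pixels"].copy()
    print(n,np.round(c["origin"],3))
    for t in("cap","small_cap","port","wrench","meter","tray","combiner"):
        for r in regions_of(n,t)[:2]:
            P=cloud(c,r["pixels"]);
            if len(P)==0: continue
            top=P[P[:,2]>np.percentile(P[:,2],98)-.004]
            print(t,round(r["p"],2),r["bbox"],"lo",P.min(0).round(3),"hi",P.max(0).round(3),"topmean",top.mean(0).round(4),len(top))
    for t in("cap","port","port_click","cap_grip"):
        for r in mark_of(n,t)[:2]:print("mark",t,round(r["p"],2),np.round(r["location"],1))
    cv2.imwrite(f"pics/{n}1.png",im)
E
```

```text
[5.74399844e-01 1.06280740e-04 2.30313881e-01] [[0.0, 1.0, -0.002], [1.0, -0.0, 0.0], [0.0, -0.002, -1.0]] 0.08539103809418407
scene [1.15  0.347 0.645]
cap 0.82 [448.3, 311.6, 473.8, 335.7] lo [0.514 0.245 0.001] hi [0.587 0.285 0.043] topmean [0.5694 0.2675 0.0395] 218
small_cap 0.68 [397.2, 288.3, 411.9, 303.6] lo [0.531 0.139 0.002] hi [0.565 0.168 0.029] topmean [0.5515 0.1549 0.026 ] 90
port 0.58 [279.4, 184.2, 300.1, 203.6] lo [ 0.477 -0.167  0.091] hi [ 0.522 -0.121  0.118] topmean [ 0.5014 -0.1433  0.1158] 40
wrench 0.56 [331.3, 225.4, 376.7, 272.6] lo [ 0.4   -0.016 -0.001] hi [0.557 0.027 0.012] topmean [0.4912 0.0055 0.0086] 326
meter 0.62 [251.8, 312.7, 364.6, 407.5] lo [ 0.697 -0.028 -0.   ] hi [0.817 0.176 0.041] topmean [0.7692 0.0768 0.0361] 3143
tray 0.72 [362.9, 257.3, 510.6, 372.9] lo [ 0.431  0.086 -0.001] hi [0.65  0.337 0.04 ] topmean [0.5513 0.2173 0.0125] 811
combiner 0.72 [210.5, 181.2, 323.3, 249.2] lo [ 0.432 -0.366 -0.002] hi [ 0.602 -0.08   0.094] topmean [ 0.528  -0.1926  0.0905] 880
mark cap 0.58 [457.5 331.2]
mark port 0.87 [288.4 197. ]
mark port_cli
[... 163 characters left out ...]
027] topmean [0.5491 0.1535 0.0236] 610
port 0.61 [206.3, 356.6, 265.5, 402.2] lo [ 0.473 -0.173  0.09 ] hi [ 0.524 -0.121  0.118] topmean [ 0.4987 -0.1456  0.1148] 356
wrench 0.88 [145.8, 175.3, 305.5, 219.5] lo [ 0.397 -0.022 -0.001] hi [0.555 0.024 0.01 ] topmean [0.4814 0.0013 0.0066] 2793
meter 0.85 [467.3, 0.0, 601.3, 217.5] lo [ 0.717 -0.017 -0.002] hi [0.835 0.183 0.038] topmean [0.7654 0.0775 0.0343] 14481
tray 0.58 [176.2, 0.6, 380.5, 103.8] lo [ 0.442  0.089 -0.002] hi [0.625 0.179 0.021] topmean [0.5315 0.123  0.0109] 1284
combiner 0.78 [201.0, 281.9, 337.9, 424.4] lo [ 0.433 -0.266 -0.002] hi [0.595 0.01  0.308] topmean [ 0.5039 -0.1422  0.0905] 3154
mark port 0.76 [236.2 378.5]
```

View pics/scene1.png

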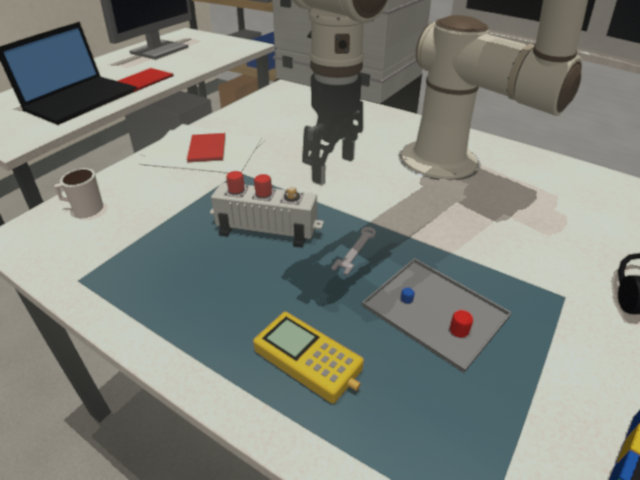

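```bash
python3 -m jog '[[4,-0.1,0,0],[8,-0.2,0,0],[12,-0.3,0,0],[16,-0.4,0,0],[20,-0.5,0,0],[23,-0.6,0,0],[23,-0.6,0,0],[23,-0.6,0,0]]' 0
cat > cap.py <<'E'
from h import *
s=robot.get_obs();print(s["ee_pos"],s["contact_force"])
c=capture("wrist");cv2.imwrite("pics/wrist2.png",c["pixels"])
for t in("cap","small_cap"):
  for r in regions_of("wrist",t)[:2]:
    P=cloud(c,r["pixels"]);top=P[(P[:,2]>.033)&(P[:,2]<.046)] if t=="cap" else P[P[:,2]>.02]
    if len(top)<5:continue
    (x,y),rad=cv2.minEnclosingCircle(top[:,:2].astype(np.float32))
    print(t,round(r["p"],2),r["bbox"],len(top),"mean",top.mean(0).round(4),"circ",round(x,4),round(y,4),round(rad,4),"tool cm",totool([x,y,top[:,2].mean()]).round(2))
for r in mark_of("wrist","cap_grip")[:2]:
    print(round(r["p"],2),r["location"],atz(c,r["location"],.029).round(4))
E
python3 cap.py
```

```text
time: 2.0
ee_pos: [0.5689, 0.2302, 0.2312]
orientation: [[-0.001, 1.0, -0.0], [1.0, 0.001, -0.001], [-0.001, -0.0, -1.0]]
contact_force: [-0.5, 0.1, -0.5]
grip_width: 0.0858
finger_force: 0.0
[0.56886048 0.23017789 0.23115296] [-0.54869356  0.0878151  -0.47785454]
cap 0.79 [299.4, 140.7, 341.2, 179.8] 1273 mean [0.5668 0.2668 0.0376] circ 0.5669 0.2662 0.0186 tool cm [ 3.73 -0.23 19.36]
small_cap 0.63 [286.4, 257.6, 317.5, 284.8] 428 mean [0.5492 0.1548 0.0236] circ 0.5491 0.1537 0.0127 tool cm [-7.5  -2.01 20.77]
0.85 [319.3, 163.5] [[0.5664 0.2649 0.029 ]]
```

The picture shows the bare port as the right-most of the combiner's row at (291,196), red cap at (461,323), blue at (408,296). That agrees with the measurements.

```bash
python3 -m jog '[[1.8,-0.1,2,0],[3.6,-0.2,6,0],[3.6,-0.2,10,0],[3.6,-0.2,14,0],[3.6,-0.2,17,0],[3.6,-0.2,19.5,0],[3.6,-0.2,21.5,0],[3.6,-0.2,22.4,0]]' 0
python3 -m jog '[[0,0,0,0],[0,0,0,0],[0,0,0,0],[0,0,0,0],[0,0,0,0],[0,0,0,0],[0,0,0,0],[0,0,0,0]]' 1 50
```

```text
time: 3.0
ee_pos: [0.5657, 0.2646, 0.005]
orientation: [[0.001, 1.0, -0.004], [1.0, -0.001, -0.001], [-0.001, -0.004, -1.0]]
contact_force: [-0.1, -0.2, 0.2]
grip_width: 0.0854
finger_force: 0.0
time: 3.8
ee_pos: [0.5684, 0.2663, 0.0092]
orientation: [[-0.0, 1.0, 0.003], [1.0, 0.0, 0.001], [0.001, 0.003, -1.0]]
contact_force: [0.1, -0.2, 5.5]
grip_width: 0.0353
finger_force: 50.3
```

```bash
python3 -m jog '[[0,0,-1,0],[0,0,-3,0],[0,0,-6,0],[0,0,-10,0],[0,0,-14,0],[0,0,-17,0],[0,0,-19,0],[0,0,-20,0]]' - 60
python3 -m jog '[[-4,0,0,0],[-9,0,0,0],[-14,0,0,0],[-19,0,0,0],[-24,0,0,0],[-29,0,0,0],[-33,0,0,0],[-35,0,0,0]]'
python3 - <<'E'
from h import *
ims=[]
for n in("wrist","side"):
    c=capture(n);ims.append(c["pixels"])
    for t in("cap","port","combiner"):
        for r in regions_of(n,t)[:2]:
            P=cloud(c,r["pixels"])
            if len(P)<5: continue
            print(n,t,round(r["p"],2),r["bbox"],"lo",P.min(0).round(4),"hi",P.max(0).round(4),"mean",P.mean(0).round(4))
            if t=="port":
                f=P[abs(P[:,2]-.116)<.003];print("  studtop",f.mean(0).round(4),f.min(0).round(4),f.max(0).round(4),len(f))
    for t in("cap","cap_grip","port","port_click"):
        for r in mark_of(n,t)[:1]:print(n,"mark",t,round(r["p"],2),np.round(r["location"],1), atz(c,r["location"],{"port":.09,"port_click":.1}.get(t,.1)).round(4) if t[0]=="p" else "")
cv2.imwrite("pics/both3.png",cv2.resize(np.hstack(ims),(800,300)))
print(robot.get_obs()["ee_pos"])
E
```

```text
time: 4.6
ee_pos: [0.5678, 0.2663, 0.2105]
orientation: [[-0.0, 1.0, 0.004], [1.0, 0.0, 0.001], [0.001, 0.004, -1.0]]
contact_force: [-0.5, -0.7, -1.4]
grip_width: 0.0347
finger_force: 59.8
time: 5.4
ee_pos: [0.566, -0.0872, 0.2064]
orientation: [[0.003, 1.0, -0.002], [1.0, -0.003, -0.0], [-0.0, -0.002, -1.0]]
contact_force: [0.3, -0.1, -0.8]
grip_width: 0.0345
finger_force: 59.8
wrist cap 0.56 [270.7, 257.6, 374.6, 379.8] lo [ 0.5308 -0.2728 -0.0013] hi [ 0.6026 -0.068   0.2374] mean [ 0.5655 -0.082   0.2294]
wrist port 0.83 [202.0, 273.6, 255.6, 329.2] lo [ 0.4717 -0.1704  0.0881] hi [ 0.5346 -0.0801  0.2281] mean [ 0.4953 -0.1378  0.1009]
  studtop [ 0.4968 -0.1457  0.1153] [ 0.4884 -0.1556  0.113 ] [ 0.5046 -0.1379  0.1174] 373
wrist combiner 0.88 [173.3, 202.0, 355.7, 414.1] lo [ 0.4537 -0.2924 -0.0013] hi [ 0.5986 -0.0746  0.2525] mean [ 0.5097 -0.1408  0.0696]
wrist mark cap 0.67 [320.5 293.2] 
wrist mark cap_grip 0.76 [322.1 325.4] 
wrist mark port 0.78 [233.9 307. ] [[ 0.4978 -0.1518  0.09  ]]
wrist mark port_click 0.84 [228.8 305.4] [[ 0.4967 -0.1452  0.1   ]]
side cap 0.58 [341.9, 122.0, 364.4, 150.8] lo [ 0.545  -0.547  -0.0025] hi [ 0.5836 -0.0618  0.2379] mean [ 0.5666 -0.0747  0.2222]
side port 0.71 [376.5, 166.8, 401.5, 188.4] lo [ 0.4734 -0.194   0.0878] hi [ 0.5229 -0.1208  0.1169] mean [ 0.4995 -0.1413  0.0998]
  studtop [ 0.4986 -0.1451  0.1149] [ 0.4898 -0.1529  0.1132] [ 0.5065 -0.1367  0.1169] 43
side combiner 0.59 [335.4, 150.4, 417.9, 232.8] lo [ 0.4352 -0.3735 -0.0031] hi [ 0.5984 -0.067   0.2002] mean [ 0.5167 -0.1486  0.0584]
side mark cap 0.6 [351.5 145.6] 
side mark cap_grip 0.76 [352.9 130.8] 
side mark port 0.84 [388.8 179.6] [[ 0.4953 -0.1477  0.09  ]]
side mark port_click 0.79 [388.2 175.6] [[ 0.4974 -0.1462  0.1   ]]
[ 0.56700893 -0.08389049  0.20733499]
```

View pics/both3.png

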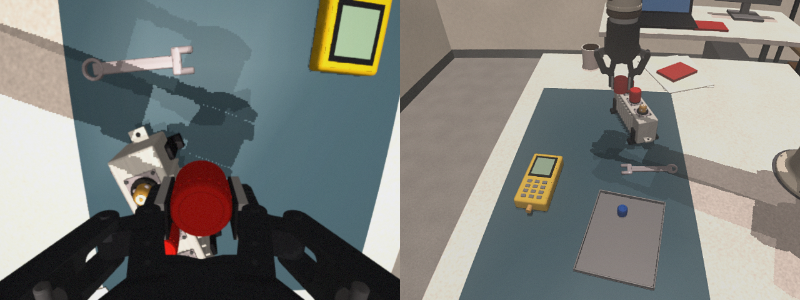

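The wrist view shows the cap held upright between the fingers (200,200 in the half-size image) and the bare stud at (145,193), with the combiner yawed. The side view confirms it. Next, hover over the port.

```bash
python3 -m jog '[[-2.5,-2.5,0,0],[-5,-5,0,0],[-6.1,-6.9,1,0],[-6.1,-6.9,3,0],[-6.1,-6.9,5,0],[-6.1,-6.9,6.5,0],[-6.1,-6.9,6.5,0],[-6.1,-6.9,6.5,0]]'
cat > fit.py <<'E'
from h import *
s=robot.get_obs();print(s["ee_pos"],s["contact_force"])
ims=[]
for n in("wrist","side","scene"):
    c=capture(n);ims.append(c["pixels"])
    for t in("cap","port"):
        for r in regions_of(n,t)[:2]:
            P=cloud(c,r["pixels"])
            if len(P)<5: continue
            if t=="cap":
                P=P[np.linalg.norm(P[:,:2]-s["ee_pos"][:2],axis=1)<.025]
                if len(P)<5:continue
                zt=np.percentile(P[:,2],97);top=P[abs(P[:,2]-zt)<.004]
                A=np.c_[top[:,:2]-top[:,:2].mean(0),np.ones(len(top))];g=np.linalg.lstsq(A,top[:,2],rcond=None)[0]
                print(n,"cap",round(r["p"],2),r["bbox"],"top",top.mean(0).round(4),"ext",top.min(0).round(4),top.max(0).round(4),"slope",g[:2].round(3),len(top),"zlo",P[:,2].min().round(4))
            else:
                f=P[abs(P[:,2]-.116)<.003];print(n,"port",round(r["p"],2),r["bbox"],"lo",P.min(0).round(4),"hi",P.max(0).round(4), f.mean(0).round(4) if len(f) else "",len(f))
    for t in("cap","cap_grip","port_click"):
        for r in mark_of(n,t)[:1]:
            z={"cap":s["ee_pos"][2]-.006,"cap_grip":s["ee_pos"][2]+.02,"port_click":.1}[t]
            print(n,"mark",t,round(r["p"],2),atz(c,r["location"],z).round(4))
cv2.imwrite("pics/fit.png",np.hstack([cv2.resize(ims[0],(400,300)),cv2.resize(ims[1][90:240,290:490],(400,300))]))
E
python3 fit.py
```

```text
time: 7.0
ee_pos: [0.4981, -0.1451, 0.1426]
orientation: [[-0.0, 1.0, 0.0], [1.0, 0.0, -0.0], [-0.0, 0.0, -1.0]]
contact_force: [0.2, 0.1, 0.1]
grip_width: 0.0349
finger_force: 60.0
[ 0.49808782 -0.14508868  0.14264384] [0.22003304 0.13905083 0.13074471]
wrist cap 0.57 [270.7, 254.7, 372.1, 380.5] top [ 0.4975 -0.1429  0.171 ] ext [ 0.4801 -0.1613  0.1684] [ 0.5151 -0.1264  0.1735] slope [-0.002 -0.018] 7090 zlo 0.0895
wrist port 0.92 [275.4, 219.8, 367.0, 288.6] lo [ 0.4719 -0.1589  0.0891] hi [ 0.5231 -0.1217  0.1093]  0
wrist mark cap 0.97 [[ 0.4968 -0.1437  0.1366]]
wrist mark cap_grip 0.76 [[ 0.4976 -0.1446  0.1626]]
wrist mark port_click 0.89 [[ 0.498  -0.1475  0.1   ]]
side cap 0.91 [379.0, 138.6, 406.3, 168.2] top [ 0.4985 -0.142   0.1717] ext [ 0.4817 -0.1594  0.1692] [ 0.515  -0.126   0.1739] slope [-0.009 -0.027] 183 zlo 0.1364
side port 0.83 [377.9, 168.1, 402.5, 186.1] lo [ 0.4737 -0.1717  0.0876] hi [ 0.523  -0.1191  0.1172] [ 0.4989 -0.1439  0.115 ] 45
side mark cap 0.85 [[ 0.4946 -0.1414  0.1366]]
side mark cap_grip 0.68 [[ 0.5025 -0.1363  0.1626]]
side mark port_click 0.85 [[ 0.496  -0.1437  0.1   ]]
scene cap 0.48 [283.7, 164.1, 303.2, 184.7] top [ 0.4962 -0.1368  0.1723] ext [ 0.4814 -0.1517  0.1699] [ 0.5139 -0.125   0.1744] slope [-0.013  0.017] 79 zlo 0.138
scene port 0.71 [279.4, 185.3, 303.1, 206.3] lo [ 3.557e-01 -2.608e-01  3.000e-04] hi [ 0.5241 -0.1206  0.1184] [ 0.5017 -0.1438  0.1159] 49
scene port 0.66 [364.9, 255.7, 512.9, 373.0] lo [ 0.4418  0.0922 -0.0014] hi [0.6503 0.3381 0.025 ]  0
scene mark cap 0.54 [[ 0.6434 -0.0877  0.1366]]
scene mark cap_grip 0.62 [[ 0.4969 -0.1398  0.1626]]
scene mark port_click 0.56 [[ 0.4909 -0.1498  0.1   ]]
```

View pics/fit.png

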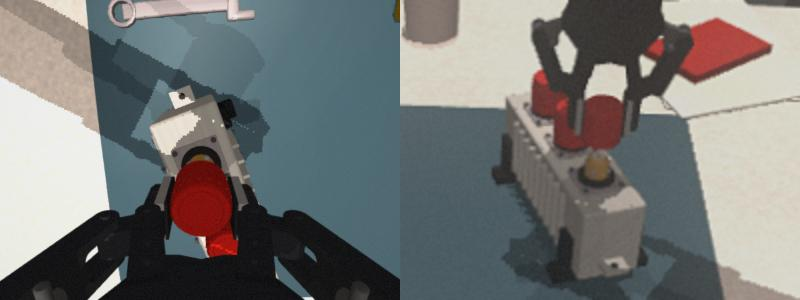

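The cap is upright over the stud. It sits about 1.5 mm too far in +y, so I correct that and lower until the mouth is over the stud top.

```bash
python3 -m jog '[[-0.15,0.03,0.2,0],[-0.15,0.03,0.6,0],[-0.15,0.03,1.0,0],[-0.15,0.03,1.4,0],[-0.15,0.03,1.8,0],[-0.15,0.03,2.2,0],[-0.15,0.03,2.5,0],[-0.15,0.03,2.5,0]]' - 80
python3 fit.py | grep -v scene
```

```text
time: 8.7
ee_pos: [0.4979, -0.1463, 0.1167]
orientation: [[0.0, 1.0, -0.001], [1.0, -0.0, 0.001], [0.001, -0.001, -1.0]]
contact_force: [-0.3, 0.5, -0.3]
grip_width: 0.0343
finger_force: 79.9
[ 0.49794548 -0.14632851  0.11669611] [-0.3406746   0.47611242 -0.26444253]
wrist cap 0.9 [271.9, 253.9, 369.2, 378.1] top [ 0.4974 -0.1441  0.145 ] ext [ 0.4802 -0.1624  0.1423] [ 0.5146 -0.1275  0.1475] slope [-0.001 -0.019] 7027 zlo 0.0926
wrist port 0.89 [266.3, 229.4, 368.3, 285.5] lo [ 0.471  -0.1503  0.0881] hi [ 0.52   -0.1208  0.1212]  0
wrist mark cap 0.62 [[ 0.4975 -0.1461  0.1107]]
wrist mark cap_grip 0.96 [[ 0.496  -0.1455  0.1367]]
side cap 0.57 [377.1, 149.2, 403.1, 178.1] top [ 0.4989 -0.1432  0.1456] ext [ 0.4825 -0.1599  0.1431] [ 0.5147 -0.1265  0.1484] slope [-0.012 -0.026] 184 zlo 0.109
side cap 0.36 [378.2, 175.6, 402.2, 186.8] top [ 0.5005 -0.137   0.1006] ext [ 0.4888 -0.1486  0.0988] [ 0.5143 -0.1283  0.1055] slope [-0.013 -0.012] 36 zlo 0.0904
side port 0.59 [376.5, 174.8, 401.8, 189.1] lo [ 0.4753 -0.1688  0.0893] hi [ 0.523  -0.1191  0.1055]  0
side mark cap 0.77 [[ 0.4954 -0.1479  0.1107]]
side mark cap_grip 0.91 [[ 0.4987 -0.1453  0.1367]]
side mark port_click 0.7 [[ 0.4942 -0.1585  0.1   ]]
```

View pics/fit.png

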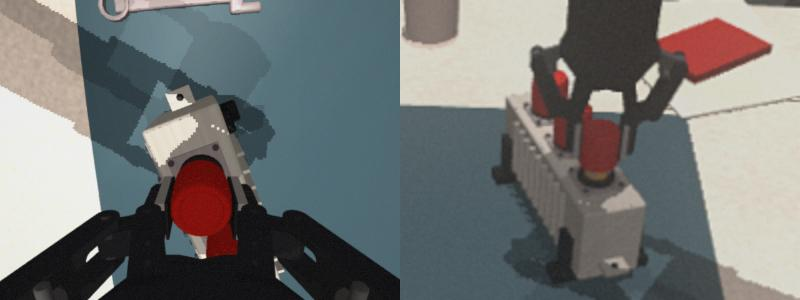

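The side view shows the mouth over the stud, and the wrist force is near zero. Going down to the balls.

```bash
python3 -m jog '[[0,0,0.1,0],[0,0,0.2,0],[0,0,0.3,0],[0,0,0.4,0],[0,0,0.5,0],[0,0,0.5,0],[0,0,0.5,0],[0,0,0.5,0]]'
python3 -m jog '[[0,0,0.1,0],[0,0,0.2,0],[0,0,0.3,0],[0,0,0.4,0],[0,0,0.4,0],[0,0,0.4,0],[0,0,0.4,0],[0,0,0.4,0]]'
```

```text
time: 10.4
ee_pos: [0.4983, -0.1467, 0.1123]
orientation: [[0.0, 1.0, 0.0], [1.0, -0.0, -0.0], [-0.0, 0.0, -1.0]]
contact_force: [0.8, -1.4, -0.5]
grip_width: 0.0339
finger_force: 80.0
time: 11.2
ee_pos: [0.4986, -0.1474, 0.1094]
orientation: [[-0.0, 1.0, 0.001], [1.0, 0.0, -0.002], [-0.002, 0.001, -1.0]]
contact_force: [-3.4, -3.6, 6.4]
grip_width: 0.0342
finger_force: 81.2
```

```bash
python3 -m jog '[[-0.06,-0.05,0,0],[-0.06,-0.05,0.1,0],[-0.06,-0.05,0.2,0],[-0.06,-0.05,0.3,0],[-0.06,-0.05,0.4,0],[-0.06,-0.05,0.5,0],[-0.06,-0.05,0.5,0],[-0.06,-0.05,0.5,0]]'
```

```text
time: 12.0
ee_pos: [0.4981, -0.1475, 0.1034]
orientation: [[0.0, 1.0, 0.001], [1.0, -0.0, -0.001], [-0.001, 0.001, -1.0]]
contact_force: [1.8, -3.6, 0.9]
grip_width: 0.0344
finger_force: 80.3
```

```bash
python3 -m jog '[[-0.04,0.02,0.1,0],[-0.04,0.02,0.2,0],[-0.04,0.02,0.3,0],[-0.04,0.02,0.3,0],[-0.04,0.02,0.3,0],[-0.04,0.02,0.3,0],[-0.04,0.02,0.3,0],[-0.04,0.02,0.3,0]]'
```

```text
time: 12.8
ee_pos: [0.4982, -0.1475, 0.1017]
orientation: [[-0.0, 1.0, 0.0], [1.0, 0.0, -0.0], [-0.0, 0.0, -1.0]]
contact_force: [-2.6, -0.5, 11.5]
grip_width: 0.0341
finger_force: 81.4
```

```bash
python3 -m jog '[[0,-0.02,0.05,0],[0,-0.02,0.1,0],[0,-0.02,0.1,0],[0,-0.02,0.1,0],[0,-0.02,0.1,0],[0,-0.02,0.1,0],[0,-0.02,0.1,0],[0,-0.02,0.1,0]]'
python3 fit.py | grep -E "cap|\[ 0"
```

```text
time: 13.6
ee_pos: [0.4983, -0.1476, 0.1011]
orientation: [[-0.0, 1.0, 0.0], [1.0, 0.0, -0.0], [-0.0, 0.0, -1.0]]
contact_force: [-3.1, 0.2, 14.1]
grip_width: 0.0341
finger_force: 81.6
[ 0.49826429 -0.14756905  0.10114284] [-3.14844645  0.16108829 14.07253328]
wrist cap 0.85 [271.1, 256.7, 374.6, 378.3] top [ 0.4977 -0.1454  0.1295] ext [ 0.4804 -0.1637  0.1268] [ 0.515  -0.1291  0.132 ] slope [-0.001 -0.02 ] 7049 zlo 0.0909
wrist port 0.93 [261.5, 237.7, 368.6, 284.7] lo [ 0.4715 -0.1439  0.0888] hi [ 0.5178 -0.121   0.0959]  0
wrist mark cap 0.62 [[ 0.4969 -0.1483  0.0951]]
wrist mark cap_grip 0.67 [[ 0.4974 -0.1479  0.1211]]
side cap 0.55 [379.5, 157.4, 400.4, 181.8] top [ 0.4986 -0.1446  0.1291] ext [ 0.4823 -0.164   0.1266] [ 0.515  -0.1269  0.1311] slope [-0.005 -0.03 ] 185 zlo 0.0935
side port 0.6 [278.5, 299.9, 424.3, 467.8] lo [ 0.442   0.0814 -0.0021] hi [0.6478 0.3367 0.0261]  0
side mark cap 0.81 [[ 0.4931 -0.1499  0.0951]]
side mark cap_grip 0.64 [[ 0.4945 -0.1419  0.1211]]
side mark port_click 0.59 [[ 0.4999 -0.1447  0.1   ]]
scene cap 0.51 [289.5, 179.4, 302.3, 201.0] top [ 0.4973 -0.1384  0.1306] ext [ 0.4825 -0.1521  0.1284] [ 0.513  -0.1273  0.1333] slope [-0.015  0.001] 71 zlo 0.0956
scene mark cap 0.63 [[ 0.5057 -0.1497  0.0951]]
scene mark cap_grip 0.74 [[ 0.5012 -0.1405  0.1211]]
scene mark port_click 0.41 [[ 0.4963 -0.1482  0.1   ]]
```

View pics/fit.png

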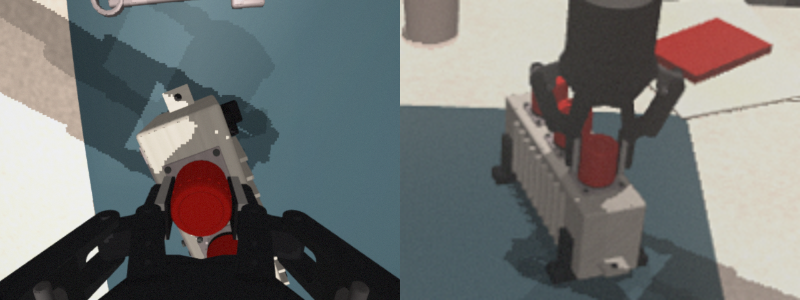

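The cap is seated, with its top at about 130 mm, the same height as its neighbours pressed home. It is upright, and the push is 14 N.

```bash
python3 -c "
from bench import robot
print(robot.hand_in())"
```

```text
the job is handed in; nothing more can be done
None
```

The red cap is on the bare port and past its click, with the gripper still pressing it onto the gasket at about 14 N, and the job was handed in at about 14 s; no verdict came back.

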